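Mount the camera column on a microscope head

ROBOT

A 6-joint arm with a two-finger parallel gripper is mounted at the origin on the work surface. World frame = base frame: x ahead of the robot, y to its left, z up, the work surface at z = 0. Lengths are in m, angles in rad, forces in N, time in s.
With the tool pointing down it reaches from about 0.4 to 0.825 m from the base axis. Payload 7 kg.
Tool frame: the origin (TCP) lies at the very end of the fingers, on their centre line; the grasp point (between the pads) lies 19 mm behind it (manip.grip_depth is the distance from the TCP to the grasp point, in m); z points along the fingers, y is the line along which they close (so a half turn about z gives the same grasp; the last joint's range is limited). The gripper opens to 85 mm and grips with 20 to 120 N. Pads are 22 mm wide; open, the fingers measure 114 mm over their backs; the gripper's body (76 mm by 85 mm) begins 54 mm behind the grasp point. The pads swing forward as they close: fully open they stand 13 mm farther back than shut.
Start: joints at [-0.948, 0.359, 0.012, 0, -1.224, -0.288], TCP at [0.222, -0.638, 0.231] pointing down, gripper open.
Joint ranges: [-3.07, 3.07], [-1.43, 2.12], [-1.02, 1.25], [-3.03, 1.67], [-3.05, -0], [-3.03, 3.03]. Speed limits (rad/s): [2.39, 2.39, 3.01, 3.14, 3.14, 3.14].

INTERFACE

Orientations are given as a unit quaternion [w, x, y, z].
In Python, from cell import get_obs, grab_frame, workorder, manip gives the robot as it stands. The module is installed in compiled form; this text tells all that it offers.
- The arm moves only by the shell command python3 -m creep 'ROWS' [OPENING] [FORCE]. ROWS is JSON, a list of rows, each a list of 2 entries, a list of its own where there are three numbers: the shift along the tool's x, y, z in m, then the turn about the tool's z in degrees. A call has exactly 5 rows; each row shifts and turns the commanded pose from where the row before left it, along the tool's axes as they then stand; what a row does not reach is not made up. A row lasts 1/12 s, in which the tool goes at most 41.7 mm and 7.16 degrees, less where a joint would pass 70% of its speed; a pose out of reach is approached as far as the arm can. A call with a gripper value outside its range is refused whole. OPENING is the gripper's target within -1 to 1 (fully open at 1, half-way at 0, shut at -1), set as the call begins (- or left out, the last holds). The fingers move at their own pace and stop on an object; FORCE is the grip in N (left out, the last holds). Time passes only in rows, so rows that do not move let the fingers close, or fill a call up. It gives the time, the measured TCP pose, the force, the opening and the grip force at its end, in the units of the state.
- get_obs(): the state, without advancing time (a new reading comes with each control period).
- grab_frame(name): name is "scene" or "side" or "wrist"; returns a dict with "color" (420x560x3 uint8, red, green, blue), "depth" (420x560 float32, m along the optical axis (not along the pixel's ray), 0 where there is no reading), "fovy" (degrees; the focal length in pixels is half the picture's height over the tangent of half this angle, whatever the lens; pixels are square), "cx", "cy" (the principal point, pixels), "k1" (the pictures are not rectified: a ray, as slopes to the right and down, at radius r is drawn at 1 + k1 r^2 times it, then the intrinsics apply), "R" (3x3) and "t" (3): a world point X has camera coordinates R X + t. Camera axes: x right, y down, z forward; pixel columns grow to the right and rows downward; lengths in m; the calibration is good to about 2 mm. A picture is of the moment at which its call begins.
- workorder.job_done(): hands the job in; it is judged then, once.
The state is a dict: "time": time; "qpos": joint angles; "qd": joint speeds; "joint_torque": joint torques, N m; "tcp_pos": TCP position; "tcp_rot": TCP orientation; "force": force on the tool from outside, world axes, zero at the start; "wrist_torque": the same for the moment, N m; "grip_width": finger opening in m; "finger_force": force on a finger pad.
Only numpy, scipy, OpenCV 4.12 (cv2) and the standard library are available. Lean on these libraries where they do the work, as an engineer would, in place of code of your own. Each camera call takes 0.05 s, during which the arm holds its last target. There are 200 camera calls.

TASK

Mount the camera on the photo port of the parked microscope head. First take the dust cap off the port and stand it in the steel tray, then build the column up on the port one part at a time, letting go of each before fetching the next: the flanged adapter, on it the longer of the two black tubes, and the camera on top, each the right way up and fully seated on the one below. Leave the shorter tube where it stands and do not knock over the oil bottle or drop or tip the camera.

Things in the scene. Friction and masses are not known exactly. Their poses are not given: they have to be found in the camera images.
- port (a point): Photo port: centre of the flat round rim (40 mm wide) on top of a 20 mm neck on the white microscope head (95 by 84 mm), fixed, 90 mm above the table; z up. A boss (26 mm wide at its foot, tapering to 21, 7 mm high) stands on the rim, under the dust cap at the start. Two black eyepieces stick out along this frame's +x to 172 mm from the port, at most 93 mm high.
- tray: Steel tray on the table for the cap, fixed: 130 by 130 mm outside, walls 4 mm thick and 14 mm high, floor 4 mm thick. Origin at the centre of its underside, x and y along its sides.
- cap: Black dust cap, round, 38 mm wide and 28 mm high, flat top without a boss, 25 g, loose. Stands on the photo port at the start, its origin at the port. Origin at the centre of its lower rim, z up. Socket underneath: round, 30 mm wide, 8 mm deep; drops over a boss (26 mm wide, tapering to 21) with 2 mm of play all round.
- adapter: Flanged adapter, bare aluminium, 120 g, loose, on the table: disc flange 60 mm wide, 10 mm high, below; on it a round neck 38 mm wide up to 36 mm; on top a 7 mm boss. Origin at the centre of its underside, z up. The next part sits at 36 mm. Socket underneath: round, 30 mm wide, 8 mm deep; drops over a boss (26 mm wide, tapering to 21) with 2 mm of play all round.
- long_tube: The longer black tube, 110 g, loose, standing on the table: round, 40 mm wide, 60 mm high, plus a boss, 7 mm high, on top; thin silver bands near its ends. Origin at the centre of its underside, z up. The next part sits at 60 mm. Socket underneath: round, 30 mm wide, 8 mm deep; drops over a boss (26 mm wide, tapering to 21) with 2 mm of play all round.
- short_tube: The shorter black tube, looks like the longer one but is 34 mm high, plus the 7 mm boss; 40 mm wide, loose, upright on the table. Not to be used. Origin at the centre of its underside, z up.
- camera: Camera, 140 g, loose, nose down on the table: black round nose 37 mm wide and 16 mm high, on it a white box, 64 mm along x, 44 mm along y, from 16 to 50 mm height. Origin at the centre of the nose's lower rim, z up. No boss on top. It may end up with any yaw. Socket underneath: round, 30 mm wide, 8 mm deep; drops over a boss (26 mm wide, tapering to 21) with 2 mm of play all round.
- oil_bottle: Small amber immersion-oil bottle with a black cap, 28 mm wide, 58 mm high, loose, upright between the head and the tray. Origin at the centre of its underside. A bystander.
Things that resemble listed ones, but are neither listed nor needed, are in the scene too. What is shaped like the adapter but turquoise is not meant. Leave any green or red look-alike of the cap alone.

How it is judged:
By the outcome, as a careful person would: the job done as asked, in the order asked, and still so for the second after the job is handed in, with the robot touching nothing.
It also fails if it takes over 136 s, if anything falls off the work surface, if the arm or the gripper's body presses on something with over 40 N, if the wrist force passes 120 N, or if a joint passes its speed limit or range.

## Working session

There is one attempt and no reset: what is moved stays moved. The work goes in short steps, Python scripts to look and compute and a shell command to move; the robot and the scene stay as the last step left them, time stands still between calls to the robot, and variables do not carry over. Pictures are saved under pics/ and viewed, at most 14 in all, crops included, and the job is handed in when it is done.

```bash
mkdir -p pics; cat > h.py <<'E'
import numpy as np, cv2, math
from cell import get_obs, grab_frame, workorder, manip
def cloud(f):
    h,w=f['depth'].shape; fl=h/2/math.tan(math.radians(f['fovy'])/2)
    K=np.array([[fl,0,f['cx']],[0,fl,f['cy']],[0,0,1]]); v,u=np.mgrid[:h,:w]
    p=cv2.undistortPoints(np.stack([u,v],-1).reshape(-1,1,2).astype(float),K,np.array([f['k1'],0,0,0,0])).reshape(h,w,2)
    d=f['depth'].astype(float); c=np.dstack([p[...,0]*d,p[...,1]*d,d])
    X=(c-np.array(f['t']))@np.array(f['R']); X[d==0]=np.nan
    return X
def save(f,n): cv2.imwrite('pics/'+n+'.png',f['color'][...,::-1])
def fitc(P):
    A=np.c_[2*P,np.ones(len(P))]; s=np.linalg.lstsq(A,(P**2).sum(1),rcond=None)[0]
    return s[:2],math.sqrt(s[2]+s[0]**2+s[1]**2)
E
python3 - <<'E'
from h import *
for n in ['scene','side']:
    f=grab_frame(n); save(f,n); np.savez('/tmp/'+n,X=cloud(f),c=f['color']); print(n,f['fovy'],f['k1'],-np.array(f['R']).T@f['t'])
print(get_obs())
E
```

```text
scene 52.38558063285296 -0.003812729263607718 [1.17268284 0.25816835 0.72407085]
side 42.581738291069016 -0.20854650921138104 [ 0.02651301 -0.87006734  1.04867101]
{'time': 0.1, 'qpos': array([-9.47874056e-01,  3.59351286e-01,  1.11622958e-02, -2.77481261e-04,
       -1.22410464e+00, -2.88088398e-01]), 'qd': array([-0.00138301, -0.00144385,  0.00222725,  0.00118461, -0.00108745,
       -0.0016843 ]), 'joint_torque': array([-2.25921278e-03, -5.84764373e+01,  2.94108599e+01,  6.95464477e+00,
       -3.14961886e-03, -3.19579738e-05]), 'tcp_pos': array([ 0.22163409, -0.63713002,  0.23044481]), 'tcp_rot': array([-2.12194357e-04, -1.66589331e-01,  9.86026073e-01,  7.29705559e-04]), 'force': array([ 0.10899515,  0.62374584, -0.06314246]), 'wrist_torque': array([-0.01834087,  0.04089223,  0.00684649]), 'finger_force': 0.0, 'grip_width': 0.08535070244842625}
```

View pics/scene.png

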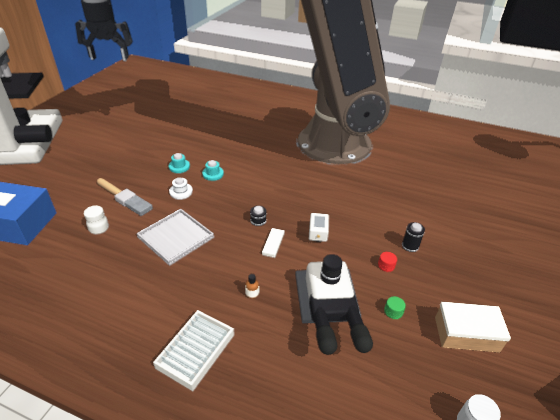

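View pics/side.png

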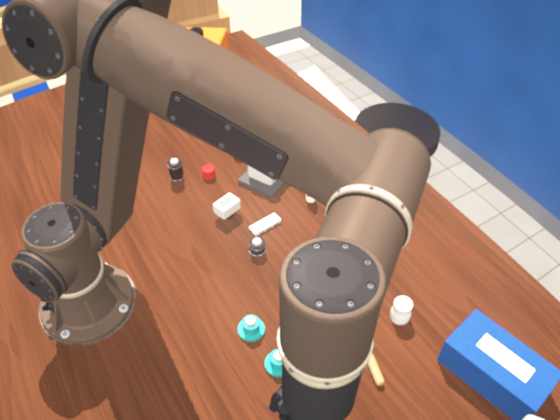

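The scene view shows the cap on the port (331,268), tray (175,236), adapter (180,187), short tube (259,214), long tube (414,236), camera (319,227) and oil bottle (252,287). The side view is mostly blocked by the arm.

```bash
python3 - <<'E'
from h import *
z=np.load('/tmp/scene.npz'); X=z['X']; c=z['c']
def win(n,u0,u1,v0,v1,zmin,zmax):
    P=X[v0:v1,u0:u1].reshape(-1,3); P=P[np.isfinite(P[:,0])]; m=(P[:,2]>zmin)&(P[:,2]<zmax); Q=P[m]
    cc,r=cv2.minEnclosingCircle(Q[:,:2].astype(np.float32)) 
    print(n,len(Q),'zmax',P[:,2].max().round(4),'mean',Q.mean(0).round(4),'enc',np.round(cc,4),round(r,4),'rect',cv2.minAreaRect(Q[:,:2].astype(np.float32)))
    return Q
win('cap',315,348,252,285,.112,.125)
win('captop',315,348,252,285,.115,.125)
win('adflange',165,197,175,200,.007,.013)
win('adneck',165,197,172,200,.033,.039)
win('adall',165,197,172,200,.03,.05)
win('long',400,430,217,255,.057,.063)
win('longboss',400,430,217,255,.0645,.07)
win('short',246,272,200,228,.031,.037)
win('shortboss',246,272,200,228,.0385,.045)
win('cam',305,333,210,246,.046,.054)
win('tray',130,220,205,265,.008,.02)
win('oil',240,262,272,300,.052,.065)
win('oilall',240,262,270,300,.01,.065)
win('head',295,365,255,320,.063,.075)
win('eyes',305,380,290,352,.06,.1)
E
```

```text
cap 247 zmax 0.1208 mean [0.607  0.1603 0.1177] enc [0.6052 0.1598] 0.019 rect ((0.6052270531654358, 0.1599387526512146), (0.03679376095533371, 0.03495887666940689), 17.622854232788086)
captop 223 zmax 0.1208 mean [0.6059 0.16   0.1182] enc [0.6052 0.1598] 0.019 rect ((0.6052675843238831, 0.15976661443710327), (0.036923471838235855, 0.034761350601911545), 15.434757232666016)
adflange 135 zmax 0.0462 mean [ 0.4261 -0.3048  0.0105] enc [ 0.4185 -0.3114] 0.0309 rect ((0.4215637445449829, -0.3082847595214844), (0.051884476095438004, 0.05887415632605553), 34.10175704956055)
adneck 65 zmax 0.0462 mean [ 0.4231 -0.3069  0.0366] enc [ 0.4185 -0.3108] 0.0195 rect ((0.4196467101573944, -0.3092585802078247), (0.03364427760243416, 0.03675089403986931), 32.72418212890625)
adall 123 zmax 0.0462 mean [ 0.4222 -0.3076  0.0386] enc [ 0.4187 -0.3107] 0.0196 rect ((0.4196467101573944, -0.3092585802078247), (0.03364427760243416, 0.03675089403986931), 32.72418212890625)
long 113 zmax 0.0692 mean [0.3794 0.2983 0.0605] enc [0.3746 0.2994] 0.0219 rect ((0.37466418743133545, 0.29758307337760925), (0.0393079
[... 1070 characters left out ...]
9 0.0119] 0.0062 rect ((0.6564116477966309, 0.010746505111455917), (0.013924377970397472, 0.012256763875484467), 24.70883560180664)
oilall 249 zmax 0.0621 mean [0.6615 0.0137 0.035 ] enc [0.6567 0.0127] 0.0151 rect ((0.6582225561141968, 0.01243920624256134), (0.023969849571585655, 0.027573052793741226), 42.03001403808594)
head 1433 zmax 0.1208 mean [0.6339 0.1713 0.0686] enc [0.6298 0.1744] 0.0831 rect ((0.6311007738113403, 0.17282415926456451), (0.1499897688627243, 0.08383497595787048), 26.37462043762207)
eyes 2285 zmax 0.0944 mean [0.696  0.2031 0.0736] enc [0.6939 0.2015] 0.0815 rect ((0.694014310836792, 0.20506738126277924), (0.14427168667316437, 0.09377612173557281), 24.065654754638672)
```

```bash
cat > d.py <<'E'
import sys
from h import *
from scipy.spatial.transform import Rotation as Ro
o=get_obs(); w,x,y,z=o['tcp_rot']; R=Ro.from_quat([x,y,z,w])
t=np.array([float(a) for a in sys.argv[1:4]]); print('tool delta',R.inv().apply(t-o['tcp_pos']).round(4),'yaw x',round(math.degrees(math.atan2(R.as_matrix()[1,0],R.as_matrix()[0,0])),1),'tcp',o['tcp_pos'].round(4),'t',round(o['time'],1), 'tilt',R.as_matrix()[:2,2].round(4))
E
python3 - <<'E'
from h import *
X=np.load('/tmp/scene.npz')['X']
P=X[205:268,134:218].reshape(-1,3); P=P[np.isfinite(P[:,0])]
m=(P[:,2]>.010)&(P[:,2]<.018)&(np.hypot(P[:,0]-.4187,P[:,1]+.3107)>.045)
Q=P[m]; H=np.histogram2d(Q[:,0],Q[:,1],bins=20)[0]
print(Q.min(0),Q.max(0),np.percentile(Q,[2,98],axis=0))
import cv2
im=np.zeros((300,300),np.uint8)
for q in Q: im[int((q[0]-.4)*1000),int((q[1]+.42)*1000)]=255
n,l,s,ce=cv2.connectedComponentsWithStats(cv2.dilate(im,np.ones((9,9))))
for i in range(1,n):
    ii=np.argwhere((l==i)&(im>0)).astype(np.float32)
    r=cv2.minAreaRect(ii); print(len(ii),r[0][0]/1000+.4,r[0][1]/1000-.42,r[1],r[2])
E
for i in 1 2 3 4 5; do python3 -m creep '[[[-0.025,0.025,0],0],[[-0.025,0.025,0],0],[[-0.025,0.025,0],0],[[-0.025,0.025,0],0],[[-0.025,0.025,0],0]]' 1 40; done
python3 d.py .605 .160 .2
python3 -c "
from h import *
f=grab_frame('wrist');save(f,'w1');np.savez('/tmp/w1',X=cloud(f),c=f['color'])"
```

```text
[ 0.49052452 -0.37280297  0.01000565] [ 0.65499963 -0.14714935  0.01799598] [[ 0.49567148 -0.3682557   0.01031679]
 [ 0.65135382 -0.15180353  0.01772398]]
373 0.5722314758300782 -0.23039743041992186 (133.2977294921875, 131.07911682128906) 68.09129333496094
70 0.5233235321044922 -0.35720588684082033 (30.80202293395996, 37.593021392822266) 75.96376037597656
time: 0.52
tcp_pos: [0.2989, -0.4767, 0.2308]
tcp_rot: [-0.0, -0.166, 0.986, 0.0]
force: [1.3, -0.2, -0.1]
grip_width: 0.0855
finger_force: 0.0
time: 0.93
tcp_pos: [0.3759, -0.3175, 0.2312]
tcp_rot: [-0.0, -0.167, 0.986, 0.0]
force: [1.1, 0.0, 0.3]
grip_width: 0.085
finger_force: 0.0
time: 1.35
tcp_pos: [0.4529, -0.1584, 0.2313]
tcp_rot: [0.0, -0.167, 0.986, 0.0]
force: [1.6, -0.2, 0.1]
grip_width: 0.0854
finger_force: 0.0
time: 1.77
tcp_pos: [0.5299, 0.0008, 0.2312]
tcp_rot: [-0.0, -0.167, 0.986, 0.0]
force: [0.9, -1.7, 0.0]
grip_width: 0.0852
finger_force: 0.0
time: 2.18
tcp_pos: [0.6069, 0.1598, 0.2309]
tcp_rot: [-0.0, -0.167, 0.986, -0.0]
force: [-0.1, -0.9, 0.6]
grip_width: 0.0855
finger_force: 0.0
tool delta [0.0017 0.0008 0.0309] yaw x -160.8 tcp [0.6069 0.1598 0.2309] t 2.2 tilt [-0.0006 -0.0002]
```

View pics/w1.png

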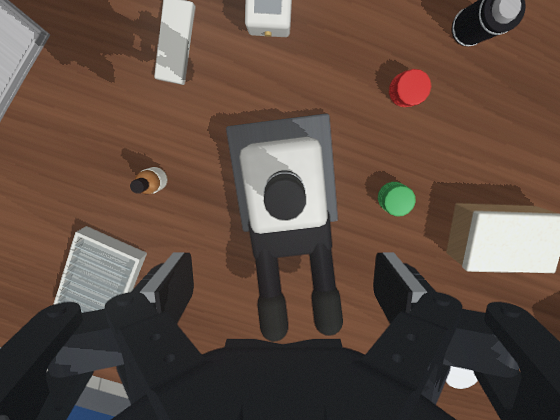

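The wrist view shows the cap at (285,193), with eyepieces running toward the gripper along tool −x. The tray centre is (0.572,−0.230), and its size matches.

```bash
cat > c.py <<'E'
# c.py cx cy rad zmin zmax [cam] : enclosing circle/rect of points in a height band near (cx,cy)
import sys
from h import *
cx,cy,r,a,b=map(float,sys.argv[1:6]); f=grab_frame(sys.argv[6] if len(sys.argv)>6 else 'wrist'); X=cloud(f).reshape(-1,3)
with np.errstate(all='ignore'): m=(np.hypot(X[:,0]-cx,X[:,1]-cy)<r)&(X[:,2]>a)&(X[:,2]<b)
Q=X[m]; P=Q[:,:2].astype(np.float32); e=cv2.minEnclosingCircle(P); q=cv2.minAreaRect(P)
print('n',len(Q),'z',np.median(Q[:,2]).round(4),'enc',np.round(e[0],4),round(e[1],4),'rect',np.round(q[0],4),np.round(q[1],4),round(q[2],1))
if len(sys.argv)>7: save(f,sys.argv[7])
E
python3 c.py .605 .16 .04 .112 .124; python3 c.py .605 .16 .08 .064 .076
```

```text
n 1443 z 0.1176 enc [0.606 0.162] 0.019 rect [0.6058 0.1616] [0.0367 0.0371] 47.8
n 5009 z 0.0694 enc [0.6172 0.1671] 0.0674 rect [0.6179 0.1679] [0.1193 0.081 ] 26.4
```

```bash
python3 -m creep '[[[0.0007,0.0015,0.02],0],[[0,0,0.02],0],[[0,0,0.02],0],[[0,0,0.02],0],[[0,0,0.02],0]]' 1 40
python3 -m creep '[[[0,0,0.012],0],[[0,0,0.012],0],[[0,0,0.011],0],[[0,0,0],0],[[0,0,0],0]]' 1 
for i in 1 2 3; do python3 -m creep '[[[0,0,0],0],[[0,0,0],0],[[0,0,0],0],[[0,0,0],0],[[0,0,0],0]]' -1 30; done
```

```text
time: 2.75
tcp_pos: [0.605, 0.1583, 0.1305]
tcp_rot: [-0.0, -0.166, 0.986, 0.0]
force: [0.7, 0.6, -0.4]
grip_width: 0.0852
finger_force: 0.0
time: 3.17
tcp_pos: [0.6055, 0.1591, 0.0962]
tcp_rot: [-0.0, -0.167, 0.986, -0.0]
force: [0.8, 0.6, -0.3]
grip_width: 0.0854
finger_force: 0.0
time: 3.58
tcp_pos: [0.606, 0.1596, 0.0972]
tcp_rot: [0.001, -0.167, 0.986, 0.0]
force: [-1.6, -0.8, 4.6]
grip_width: 0.0369
finger_force: 29.9
time: 4.0
tcp_pos: [0.6059, 0.1595, 0.0971]
tcp_rot: [0.001, -0.167, 0.986, 0.0]
force: [-1.7, -0.4, 6.8]
grip_width: 0.0366
finger_force: 30.0
time: 4.42
tcp_pos: [0.6059, 0.1596, 0.0972]
tcp_rot: [0.001, -0.167, 0.986, 0.0]
force: [-1.5, 0.2, 5.9]
grip_width: 0.037
finger_force: 30.0
```

```bash
python3 -m creep '[[[0,0,-0.005],0],[[0,0,-0.015],0],[[0,0,-0.03],0],[[0,0,-0.03],0],[[0,0,-0.03],0]]'
for i in 1 2 3; do python3 -m creep '[[[0.0107,-0.0238,0],0],[[0.0107,-0.0238,0],0],[[0.0107,-0.0238,0],0],[[0.0107,-0.0238,0],0],[[0.0107,-0.0238,0],0]]';done
python3 -m creep '[[[0,0,0],0],[[0,0,0],0],[[0,0,0],0],[[0,0,0],0],[[0,0,0],0]]'
python3 d.py .572 -.230 .013; python3 c.py .572 -.23 .1 .010 .018 wrist w2
```

```text
time: 4.83
tcp_pos: [0.6052, 0.1591, 0.2073]
tcp_rot: [-0.001, -0.167, 0.986, -0.0]
force: [0.1, 0.3, 0.8]
grip_width: 0.037
finger_force: 30.1
time: 5.25
tcp_pos: [0.5937, 0.0283, 0.2065]
tcp_rot: [-0.0, -0.167, 0.986, 0.0]
force: [1.0, -0.5, -0.8]
grip_width: 0.0365
finger_force: 30.1
time: 5.67
tcp_pos: [0.5823, -0.1018, 0.2065]
tcp_rot: [-0.0, -0.167, 0.986, 0.0]
force: [0.0, -0.1, -0.5]
grip_width: 0.0367
finger_force: 30.1
time: 6.08
tcp_pos: [0.5708, -0.2318, 0.2064]
tcp_rot: [-0.0, -0.167, 0.986, 0.0]
force: [1.0, -1.3, -0.6]
grip_width: 0.0365
finger_force: 30.1
time: 6.5
tcp_pos: [0.5714, -0.2298, 0.2064]
tcp_rot: [0.0, -0.167, 0.986, 0.0]
force: [0.3, -0.3, 0.2]
grip_width: 0.0368
finger_force: 30.2
tool delta [-0.0004 -0.0004  0.1934] yaw x -160.8 tcp [ 0.5714 -0.2298  0.2064] t 6.5 tilt [0.0001 0.0001]
n 1421 z 0.0135 enc [ 0.5737 -0.2289] 0.0905 rect [ 0.5739 -0.2283] [0.1305 0.1305] 68.5
```

View pics/w2.png

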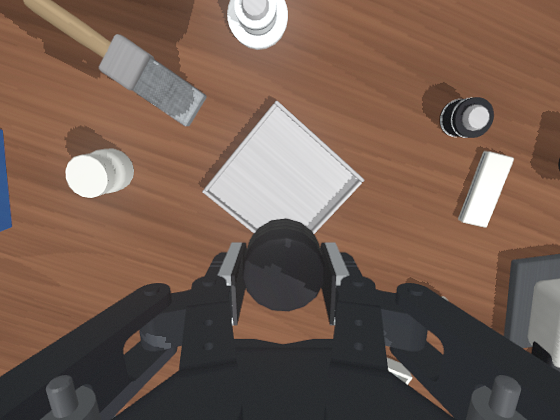

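The cap is held straight between the pads (285,265). The tray is just ahead, turned 45° to the fingers, and its remeasured centre (0.574,−0.228) agrees.

```bash
python3 -m creep '[[[-0.002,0.001,0.035],0],[[0,0,0.04],0],[[0,0,0.04],0],[[0,0,0.04],0],[[0,0,0.02],0]]'
python3 -m creep '[[[0,0,0.01],0],[[0,0,0.005],0],[[0,0,0.003],0],[[0,0,0.001],0],[[0,0,0],0]]'
python3 -m creep '[[[0,0,0.001],0],[[0,0,0],0],[[0,0,0],0],[[0,0,0],0],[[0,0,0],0]]'
```

```text
time: 6.97
tcp_pos: [0.5704, -0.2277, 0.0268]
tcp_rot: [-0.002, -0.167, 0.986, 0.001]
force: [-0.2, -0.8, -0.6]
grip_width: 0.037
finger_force: 30.2
time: 7.38
tcp_pos: [0.5739, -0.229, 0.0138]
tcp_rot: [0.001, -0.167, 0.986, -0.0]
force: [0.0, 0.2, 0.2]
grip_width: 0.037
finger_force: 30.2
time: 7.8
tcp_pos: [0.573, -0.229, 0.0116]
tcp_rot: [0.0, -0.167, 0.986, -0.0]
force: [-0.1, -0.2, 1.1]
grip_width: 0.0369
finger_force: 30.2
```

```bash
python3 -m creep '[[[0,0,0],0],[[0,0,0],0],[[0,0,0],0],[[0,0,0],0],[[0,0,0],0]]' 1 40
python3 -m creep '[[[0,0,-0.015],0],[[0,0,-0.03],0],[[0,0,-0.04],0],[[0,0,-0.04],0],[[0,0,-0.03],0]]'
python3 -m creep '[[[0,0,0],0],[[0,0,0],0],[[0,0,0],0],[[0,0,0],0],[[0,0,0],0]]'
python3 c.py .573 -.229 .04 .028 .038; python3 c.py .4187 -.3107 .05 .03 .038;python3 c.py .4187 -.3107 .05 .007 .013;  python3 d.py .4187 -.3107 .1
```

```text
time: 8.22
tcp_pos: [0.5728, -0.229, 0.0113]
tcp_rot: [-0.0, -0.167, 0.986, 0.0]
force: [-0.5, 0.3, -0.3]
grip_width: 0.0855
finger_force: 0.0
time: 8.63
tcp_pos: [0.5734, -0.2293, 0.1698]
tcp_rot: [0.001, -0.167, 0.986, -0.001]
force: [1.3, -0.9, -0.5]
grip_width: 0.0856
finger_force: 0.0
time: 9.05
tcp_pos: [0.5721, -0.2289, 0.1648]
tcp_rot: [-0.001, -0.167, 0.986, 0.0]
force: [-0.4, -0.3, -0.3]
grip_width: 0.0855
finger_force: 0.0
n 1216 z 0.0316 enc [ 0.5734 -0.2279] 0.019 rect [ 0.5731 -0.2278] [0.0369 0.0368] 38.3
n 430 z 0.0353 enc [ 0.4282 -0.3063] 0.0162 rect [ 0.4328 -0.3046] [0.0098 0.0322] 20.3
n 1198 z 0.0096 enc [ 0.4217 -0.3088] 0.0294 rect [ 0.4338 -0.3047] [0.029  0.0586] 18.8
tool delta [ 0.172  -0.0267  0.0655] yaw x -160.8 tcp [ 0.5724 -0.229   0.1653] t 9.2 tilt [-0.0018  0.0002]
```

```bash
python3 -m creep '[[[0.02,-0.005,0],0],[[0.02,-0.005,0],0],[[0.02,-0.005,0],0],[[0.02,-0.005,0],0],[[0,0,0],0]]'
python3 -m creep '[[[0,0,0],0],[[0,0,0],0],[[0,0,0],0],[[0,0,0],0],[[0,0,0],0]]'
python3 c.py .4187 -.3107 .05 .033 .038;python3 c.py .4187 -.3107 .05 .04 .048;python3 c.py .4187 -.3107 .05 .007 .013 wrist w3;  python3 d.py .4187 -.3107 .02
```

```text
time: 9.62
tcp_pos: [0.5, -0.2759, 0.1664]
tcp_rot: [-0.0, -0.165, 0.986, 0.0]
force: [0.2, 0.1, -0.3]
grip_width: 0.0857
finger_force: 0.0
time: 10.03
tcp_pos: [0.5042, -0.2739, 0.1662]
tcp_rot: [-0.0, -0.167, 0.986, 0.0]
force: [0.0, -0.2, 0.3]
grip_width: 0.0854
finger_force: 0.0
n 924 z 0.0357 enc [ 0.4187 -0.3095] 0.019 rect [ 0.4191 -0.3097] [0.0371 0.0366] 18.6
n 631 z 0.0424 enc [ 0.4183 -0.3097] 0.0122 rect [ 0.4188 -0.3093] [0.0228 0.0224] 65.8
n 1717 z 0.0096 enc [ 0.4188 -0.3096] 0.0301 rect [ 0.419  -0.3098] [0.0594 0.0579] 18.2
tool delta [ 0.0927 -0.0067  0.1462] yaw x -160.8 tcp [ 0.504  -0.2739  0.1662] t 10.2 tilt [-0.0002  0.    ]
```

View pics/w3.png

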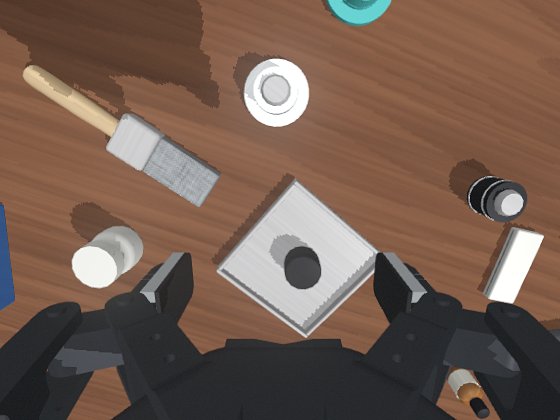

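The cap stands in the tray (302,267). The aluminium adapter is upright at (276,92), and its flange, neck and boss all agree on (0.4188,−0.3096).

```bash
python3 -m creep '[[[0.02,-0.001,0],0],[[0.03,-0.002,0.0],0],[[0.03,-0.002,0.0],0],[[0.012,-0.001,0.03],0],[[0,0,0.03],0]]'
python3 -m creep '[[[0,0,0.03],0],[[0,0,0.03],0],[[0,0,0.016],0],[[0,0,0.008],0],[[0,0,0],0]]'
python3 -m creep '[[[0,0,0],0],[[0,0,0],0],[[0,0,0],0],[[0,0,0],0],[[0,0,0],0]]'
python3 d.py .4188 -.3096 .02
```

```text
time: 10.6
tcp_pos: [0.4181, -0.311, 0.1075]
tcp_rot: [0.002, -0.166, 0.986, -0.001]
force: [0.2, 1.0, -2.0]
grip_width: 0.0853
finger_force: 0.0
time: 11.02
tcp_pos: [0.418, -0.3097, 0.0206]
tcp_rot: [-0.002, -0.167, 0.986, 0.001]
force: [0.1, 0.4, 0.0]
grip_width: 0.0856
finger_force: 0.0
time: 11.43
tcp_pos: [0.4194, -0.3102, 0.0232]
tcp_rot: [0.001, -0.167, 0.986, -0.0]
force: [0.1, -0.1, -0.6]
grip_width: 0.0852
finger_force: 0.0
tool delta [0.0004 0.0008 0.0032] yaw x -160.8 tcp [ 0.4194 -0.3102  0.0232] t 11.4 tilt [ 0.0016 -0.0005]
```

```bash
python3 -m creep '[[[0,0.0005,0.002],0],[[0,0,0],0],[[0,0,0],0],[[0,0,0],0],[[0,0,0],0]]' 
python3 -m creep '[[[0,0,0],0],[[0,0,0],0],[[0,0,0],0],[[0,0,0],0],[[0,0,0],0]]' -1 60
python3 -m creep '[[[0,0,0],0],[[0,0,0],0],[[0,0,0],0],[[0,0,0],0],[[0,0,0],0]]'
python3 d.py .6055 .161 .22
```

```text
time: 11.85
tcp_pos: [0.4187, -0.3096, 0.0203]
tcp_rot: [-0.0, -0.167, 0.986, 0.0]
force: [0.0, -0.5, -0.7]
grip_width: 0.0855
finger_force: 0.0
time: 12.27
tcp_pos: [0.4189, -0.3096, 0.0207]
tcp_rot: [0.0, -0.167, 0.986, -0.0]
force: [-0.7, 1.0, 4.6]
grip_width: 0.0357
finger_force: 59.3
time: 12.68
tcp_pos: [0.4189, -0.3096, 0.0207]
tcp_rot: [0.0, -0.167, 0.986, -0.0]
force: [-0.8, 0.7, 5.2]
grip_width: 0.0356
finger_force: 59.3
tool delta [-0.331   0.3831 -0.1993] yaw x -160.8 tcp [ 0.4189 -0.3096  0.0207] t 12.7 tilt [ 0.0003 -0.0002]
```

```bash
python3 -m creep '[[[0,0,-0.02],0],[[0,0,-0.04],0],[[0,0,-0.04],0],[[0,0,-0.04],0],[[0,0,-0.04],0]]' 
for i in 1 2 3; do python3 -m creep '[[[-0.026,0.0255,-0.001],0],[[-0.026,0.0255,-0.001],0],[[-0.026,0.0255,-0.001],0],[[-0.026,0.0255,-0.001],0],[[-0.026,0.0255,-0.001],0]]'; done
python3 -m creep '[[[0,0,0],0],[[0,0,0],0],[[0,0,0],0],[[0,0,0],0],[[0,0,0],0]]'
python3 c.py .6055 .161 .03 .087 .093; python3 c.py .6055 .161 .03 .0945 .102; python3 c.py .6055 .161 .03 .0945 .102 scene;  python3 c.py .6055 .161 .03 .087 .093 wrist w4; python3 d.py .6055 .161 .12
```

```text
time: 13.1
tcp_pos: [0.4181, -0.3093, 0.2021]
tcp_rot: [-0.0, -0.167, 0.986, 0.0]
force: [1.5, 0.4, -1.6]
grip_width: 0.0355
finger_force: 60.2
time: 13.52
tcp_pos: [0.4997, -0.1448, 0.2054]
tcp_rot: [0.0, -0.166, 0.986, 0.0]
force: [-0.4, -0.4, -1.0]
grip_width: 0.0356
finger_force: 60.3
time: 13.93
tcp_pos: [0.5807, 0.0185, 0.2101]
tcp_rot: [-0.0, -0.167, 0.986, 0.0]
force: [0.4, -1.2, -0.9]
grip_width: 0.0358
finger_force: 60.3
time: 14.35
tcp_pos: [0.6616, 0.1815, 0.2148]
tcp_rot: [-0.0, -0.167, 0.986, -0.0]
force: [0.1, -0.5, -1.6]
grip_width: 0.0353
finger_force: 60.3
time: 14.77
tcp_pos: [0.6611, 0.1788, 0.2155]
tcp_rot: [-0.0, -0.166, 0.986, 0.0]
force: [-1.1, 0.5, -1.8]
grip_width: 0.0353
finger_force: 60.4
n 1150 z 0.0897 enc [0.6061 0.1619] 0.0206 rect [0.6064 0.1614] [0.0405 0.0398] 20.6
n 586 z 0.0966 enc [0.606  0.1616] 0.0119 rect [0.6058 0.162 ] [0.0227 0.0226] 51.9
n 81 z 0.0973 enc [0.605  0.1601] 0.012 rect [0.607  0.1598] [0.0232 0.0192] 82.7
n 1150 z 0.0897 enc [0.6059 0.162 ] 0.0206 rect [0.6061 0.1617] [0.0403 0.0397] 63.6
tool delta [0.0588 0.0011 0.0957] yaw x -160.9 tcp [0.6614 0.1792 0.2157] t 15.0 tilt [0.0004 0.0003]
```

View pics/w4.png

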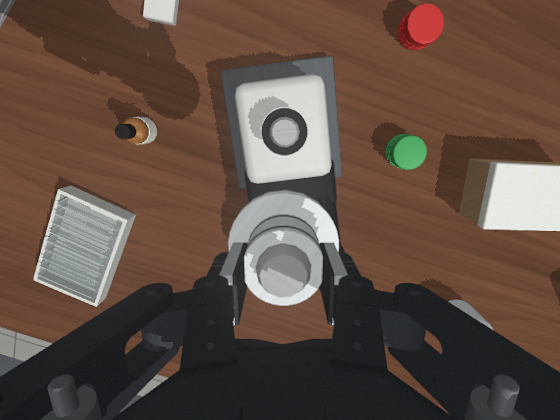

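The bare boss is visible at (285,131), measured at (0.606,0.1615). The adapter is held upright.

```bash
python3 -m creep '[[[0.02,0.0004,0],0],[[0.02,0.0005,0],0],[[0.0182,0.0005,0.02],0],[[0,0,0.03],0],[[0,0,0.03],0]]' 
python3 -m creep '[[[0,0,0.005],0],[[0,0,0],0],[[0,0,0],0],[[0,0,0],0],[[0,0,0],0]]'
python3 d.py .606 .1614 .111
```

```text
time: 15.38
tcp_pos: [0.6059, 0.1619, 0.1366]
tcp_rot: [0.002, -0.167, 0.986, 0.001]
force: [1.0, 0.8, -1.9]
grip_width: 0.0355
finger_force: 60.4
time: 15.8
tcp_pos: [0.6071, 0.1625, 0.1322]
tcp_rot: [0.001, -0.167, 0.986, 0.0]
force: [-0.1, -0.8, -0.6]
grip_width: 0.0357
finger_force: 60.4
tool delta [ 0.0015 -0.0007  0.0212] yaw x -160.8 tcp [0.6071 0.1625 0.1322] t 15.8 tilt [0.0026 0.0012]
```

```bash
python3 -m creep '[[[0.001,-0.0005,0.006],0],[[0,0,0.006],0],[[0,0,0.003],0],[[0,0,0],0],[[0,0,0],0]]' 
python3 -m creep '[[[0,0,0.002],0],[[0,0,0.001],0],[[0,0,0.001],0],[[0,0,0],0],[[0,0,0],0]]'
python3 -m creep '[[[0,0,0],0],[[0,0,0],0],[[0,0,0],0],[[0,0,0],0],[[0,0,0],0]]'
python3 d.py .606 .1614 .111
```

```text
time: 16.22
tcp_pos: [0.605, 0.1611, 0.1149]
tcp_rot: [-0.0, -0.167, 0.986, -0.0]
force: [0.3, 0.5, -1.6]
grip_width: 0.0358
finger_force: 60.4
time: 16.63
tcp_pos: [0.6052, 0.1612, 0.1113]
tcp_rot: [-0.0, -0.167, 0.986, -0.0]
force: [0.9, 0.5, -1.0]
grip_width: 0.0357
finger_force: 60.4
time: 17.05
tcp_pos: [0.6052, 0.1613, 0.1113]
tcp_rot: [0.0, -0.167, 0.986, 0.0]
force: [-0.4, 1.2, -0.8]
grip_width: 0.0359
finger_force: 60.4
tool delta [-0.0008 -0.0001  0.0003] yaw x -160.8 tcp [0.6052 0.1613 0.1113] t 17.1 tilt [0.0001 0.    ]
```

```bash
python3 -m creep '[[[-0.0007,0,0.0007],0],[[0,0,0],0],[[0,0,0],0],[[0,0,0],0],[[0,0,0],0]]' 
python3 -m creep '[[[0,0,0.0005],0],[[0,0,0],0],[[0,0,0],0],[[0,0,0],0],[[0,0,0],0]]'
```

```text
time: 17.47
tcp_pos: [0.6059, 0.1614, 0.1108]
tcp_rot: [0.0, -0.167, 0.986, -0.0]
force: [-1.4, -1.3, 2.4]
grip_width: 0.0359
finger_force: 60.7
time: 17.88
tcp_pos: [0.6059, 0.1614, 0.1108]
tcp_rot: [0.0, -0.167, 0.986, -0.0]
force: [-2.0, -0.9, 5.7]
grip_width: 0.0357
finger_force: 61.0
```

```bash
python3 -m creep '[[[0,0,0],0],[[0,0,0],0],[[0,0,0],0],[[0,0,0],0],[[0,0,0],0]]' 1 60
python3 -m creep '[[[0,0,-0.02],0],[[0,0,-0.03],0],[[0,0,-0.03],0],[[0,0,-0.03],0],[[0,0,-0.02],0]]' 
python3 -m creep '[[[0,0,0],0],[[0,0,0],0],[[0,0,0],0],[[0,0,0],0],[[0,0,0],0]]'
python3 c.py .606 .1615 .05 .122 .128; python3 c.py .606 .1615 .05 .097 .103;python3 c.py .606 .1615 .05 .130 .138
for i in 1 2; do python3 -m creep '[[[0.011,0.0205,0],0],[[0.011,0.0205,0],0],[[0.011,0.0205,0],0],[[0.011,0.0205,0],0],[[0.011,0.0205,0],0]]';done
python3 -m creep '[[[0,0,0],0],[[0,0,0],0],[[0,0,0],0],[[0,0,0],0],[[0,0,0],0]]'
python3 c.py .375 .298 .04 .055 .062;python3 c.py .375 .298 .04 .0645 .07;python3 d.py .375 .2985 .03
```

```text
time: 18.3
tcp_pos: [0.6059, 0.1614, 0.1099]
tcp_rot: [-0.0, -0.167, 0.986, -0.0]
force: [-0.3, 0.7, -0.3]
grip_width: 0.0855
finger_force: 0.0
time: 18.72
tcp_pos: [0.6067, 0.1617, 0.2434]
tcp_rot: [0.002, -0.167, 0.986, 0.0]
force: [0.6, -0.4, 0.8]
grip_width: 0.0853
finger_force: 0.0
time: 19.13
tcp_pos: [0.6054, 0.1612, 0.2387]
tcp_rot: [-0.001, -0.167, 0.986, -0.0]
force: [-0.6, -0.1, -0.8]
grip_width: 0.0851
finger_force: 0.0
n 851 z 0.1258 enc [0.6057 0.1623] 0.0193 rect [0.6055 0.1624] [0.0374 0.0375] 17.5
n 1419 z 0.0998 enc [0.6058 0.1627] 0.0302 rect [0.6058 0.1628] [0.0596 0.0591] 21.3
n 567 z 0.1327 enc [0.6051 0.1621] 0.0121 rect [0.6053 0.1622] [0.0223 0.023 ] 32.6
time: 19.7
tcp_pos: [0.5194, 0.2407, 0.2398]
tcp_rot: [-0.0, -0.166, 0.986, -0.0]
force: [-0.1, -0.1, 0.4]
grip_width: 0.0851
finger_force: 0.0
time: 20.12
tcp_pos: [0.4337, 0.3195, 0.24]
tcp_rot: [-0.0, -0.167, 0.986, -0.0]
force: [0.7, 1.0, -0.2]
grip_width: 0.0851
finger_force: 0.0
time: 20.53
tcp_pos: [0.4351, 0.3184, 0.2399]
tcp_rot: [-0.0, -0.166, 0.986, -0.0]
force: [0.1, 0.0, 0.6]
grip_width: 0.0854
finger_force: 0.0
n 731 z 0.0596 enc [0.3763 0.3006] 0.0201 rect [0.3763 0.3002] [0.0391 0.0382] 19.7
n 407 z 0.0665 enc [0.3767 0.3008] 0.012 rect [0.3763 0.3008] [0.0216 0.0223] 19.2
tool delta [0.0632 0.0009 0.21  ] yaw x -160.9 tcp [0.435  0.3184 0.24  ] t 20.6 tilt [-0.0001 -0.0003]
```

The adapter is seated level, with the neck at 0.1258 and the flange at 0.0998.

```bash
python3 -m creep '[[[0.02,0.001,0],0],[[0.02,0.001,0.0],0],[[0.021,0.0005,0.02],0],[[0,0,0.04],0],[[0,0,0.04],0]]'
python3 -m creep '[[[0,0,0.04],0],[[0,0,0.03],0],[[0,0,0.02],0],[[0,0,0.01],0],[[0,0,0.007],0]]'
python3 -m creep '[[[0,0,0],0],[[0,0,0],0],[[0,0,0],0],[[0,0,0],0],[[0,0,0],0]]'
python3 d.py .3764 .3006 .03
```

```text
time: 21.05
tcp_pos: [0.3763, 0.3019, 0.1409]
tcp_rot: [0.002, -0.167, 0.986, 0.002]
force: [0.4, 0.5, -0.9]
grip_width: 0.0852
finger_force: 0.0
time: 21.47
tcp_pos: [0.376, 0.3002, 0.0314]
tcp_rot: [-0.001, -0.166, 0.986, -0.001]
force: [1.3, 0.2, -0.0]
grip_width: 0.0853
finger_force: 0.0
time: 21.88
tcp_pos: [0.3765, 0.3018, 0.034]
tcp_rot: [0.001, -0.167, 0.986, 0.001]
force: [-0.1, 0.3, 0.0]
grip_width: 0.0855
finger_force: 0.0
tool delta [ 0.0005 -0.0011  0.004 ] yaw x -160.8 tcp [0.3765 0.3018 0.034 ] t 21.9 tilt [0.0009 0.0016]
```

```bash
python3 -m creep '[[[0.0003,-0.0005,0.002],0],[[0,0,0],0],[[0,0,0],0],[[0,0,0],0],[[0,0,0],0]]'
python3 -m creep '[[[0,0,0],0],[[0,0,0],0],[[0,0,0],0],[[0,0,0],0],[[0,0,0],0]]' -1 60
python3 -m creep '[[[0,0,0],0],[[0,0,0],0],[[0,0,0],0],[[0,0,0],0],[[0,0,0],0]]'
python3 d.py .6057 .1617 .03
```

```text
time: 22.3
tcp_pos: [0.3761, 0.3007, 0.0311]
tcp_rot: [0.0, -0.167, 0.986, 0.0]
force: [0.8, 0.2, -0.1]
grip_width: 0.0856
finger_force: 0.0
time: 22.72
tcp_pos: [0.3761, 0.3007, 0.0314]
tcp_rot: [0.0, -0.167, 0.986, -0.0]
force: [-0.8, -0.9, 4.7]
grip_width: 0.0385
finger_force: 59.8
time: 23.13
tcp_pos: [0.3761, 0.3007, 0.0314]
tcp_rot: [0.0, -0.167, 0.986, 0.0]
force: [-0.9, -1.3, 5.0]
grip_width: 0.0388
finger_force: 59.8
tool delta [-0.1711 -0.2067  0.0014] yaw x -160.8 tcp [0.3761 0.3007 0.0314] t 23.1 tilt [0.0002 0.0001]
```

```bash
python3 -m creep '[[[0,0,-0.02],0],[[0,0,-0.04],0],[[0,0,-0.04],0],[[0,0,-0.04],0],[[0,0,-0.04],0]]'
for i in 1 2; do python3 -m creep '[[[-0.0171,-0.0207,0],0],[[-0.0171,-0.0207,0],0],[[-0.0171,-0.0207,0],0],[[-0.0171,-0.0207,0],0],[[-0.0171,-0.0207,0],0]]';done
python3 -m creep '[[[0,0,0.01],0],[[0,0,0.01],0],[[0,0,0.005],0],[[0,0,0],0],[[0,0,0],0]]'
python3 -m creep '[[[0,0,0],0],[[0,0,0],0],[[0,0,0],0],[[0,0,0],0],[[0,0,0],0]]'
python3 d.py .6057 .1617 .158
python3 -c "
from h import *
f=grab_frame('scene');cv2.imwrite('pics/s2.png',cv2.resize(f['color'][190:350,250:450,::-1],None,fx=3,fy=3))"
```

```text
time: 23.55
tcp_pos: [0.3756, 0.3001, 0.2128]
tcp_rot: [-0.0, -0.167, 0.986, -0.0]
force: [1.2, 1.1, -1.0]
grip_width: 0.0381
finger_force: 60.5
time: 23.97
tcp_pos: [0.4915, 0.2302, 0.2109]
tcp_rot: [-0.0, -0.167, 0.986, 0.0]
force: [0.9, 0.1, -0.6]
grip_width: 0.0386
finger_force: 60.6
time: 24.38
tcp_pos: [0.6064, 0.1604, 0.2104]
tcp_rot: [-0.0, -0.166, 0.986, 0.0]
force: [-0.3, 0.1, -0.2]
grip_width: 0.0386
finger_force: 60.6
time: 24.8
tcp_pos: [0.6048, 0.1617, 0.1858]
tcp_rot: [-0.0, -0.167, 0.986, -0.0]
force: [-0.7, 0.3, -0.9]
grip_width: 0.0386
finger_force: 60.6
time: 25.22
tcp_pos: [0.6056, 0.1616, 0.1865]
tcp_rot: [0.0, -0.167, 0.986, 0.0]
force: [0.2, 0.1, -1.0]
grip_width: 0.0382
finger_force: 60.6
tool delta [-0.0001  0.0001  0.0285] yaw x -160.8 tcp [0.6056 0.1616 0.1865] t 25.2 tilt [0.0005 0.0003]
```

View pics/s2.png

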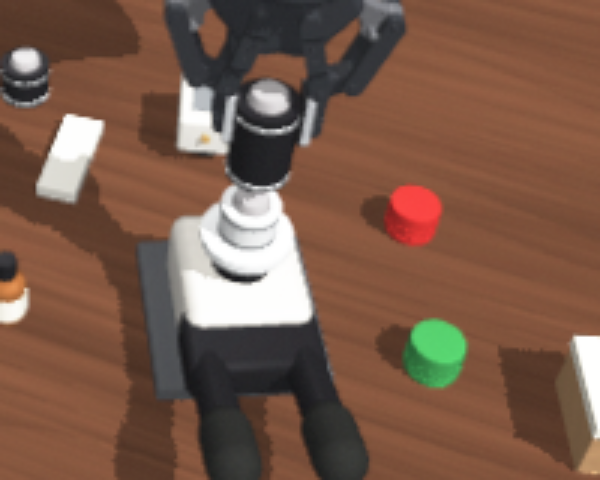

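The adapter sits level on the port (248,235), with the tube upright just above it (262,135). I'm lowering it now.

```bash
python3 -m creep '[[[0,0,0.006],0],[[0,0,0.007],0],[[0,0,0.006],0],[[0,0,0.004],0],[[0,0,0],0]]' 
python3 -m creep '[[[0,0,0.002],0],[[0,0,0.002],0],[[0,0,0.001],0],[[0,0,0],0],[[0,0,0],0]]'
python3 -m creep '[[[0,0,0.0005],0],[[0,0,0],0],[[0,0,0],0],[[0,0,0],0],[[0,0,0],0]]'
python3 d.py .6057 .1617 .1574
```

```text
time: 25.68
tcp_pos: [0.6048, 0.161, 0.1614]
tcp_rot: [-0.001, -0.167, 0.986, -0.0]
force: [-0.7, 0.1, 0.1]
grip_width: 0.0384
finger_force: 60.6
time: 26.1
tcp_pos: [0.6057, 0.1614, 0.1582]
tcp_rot: [0.0, -0.167, 0.986, 0.0]
force: [0.2, 0.2, -0.6]
grip_width: 0.0386
finger_force: 60.6
time: 26.52
tcp_pos: [0.6056, 0.1614, 0.1577]
tcp_rot: [0.0, -0.167, 0.986, 0.0]
force: [0.6, 0.1, -1.0]
grip_width: 0.0388
finger_force: 60.6
tool delta [-0.0002  0.0003  0.0003] yaw x -160.8 tcp [0.6056 0.1614 0.1577] t 26.5 tilt [0.0001 0.0001]
```

```bash
python3 -m creep '[[[0,0,0.0005],0],[[0,0,0],0],[[0,0,0],0],[[0,0,0],0],[[0,0,0],0]]'
python3 -m creep '[[[0,0,0.0004],0],[[0,0,0],0],[[0,0,0],0],[[0,0,0],0],[[0,0,0],0]]'
python3 d.py .6057 .1617 .1574
```

```text
time: 26.93
tcp_pos: [0.6057, 0.1614, 0.1574]
tcp_rot: [0.0, -0.167, 0.986, 0.0]
force: [-0.2, 0.9, 2.6]
grip_width: 0.0381
finger_force: 60.8
time: 27.35
tcp_pos: [0.6058, 0.1614, 0.1574]
tcp_rot: [0.0, -0.167, 0.986, 0.0]
force: [-1.7, 0.1, 5.4]
grip_width: 0.0386
finger_force: 61.3
tool delta [0.     0.0003 0.    ] yaw x -160.8 tcp [0.6058 0.1614 0.1574] t 27.4 tilt [0.0008 0.0002]
```

```bash
python3 -m creep '[[[0,0,0],0],[[0,0,0],0],[[0,0,0],0],[[0,0,0],0],[[0,0,0],0]]' 1 60
python3 -m creep '[[[0,0,-0.015],0],[[0,0,-0.03],0],[[0,0,-0.03],0],[[0,0,-0.03],0],[[0,0,-0.02],0]]' 
python3 -m creep '[[[0,0,0],0],[[0,0,0],0],[[0,0,0],0],[[0,0,0],0],[[0,0,0],0]]'
python3 c.py .606 .1615 .05 .182 .188; python3 c.py .606 .1615 .05 .1905 .197;
python3 -m creep '[[[0.025,-0.0032,0],0],[[0.025,-0.0032,0],0],[[0.025,-0.0032,0],0],[[0.025,-0.0032,0],0],[[0.025,-0.0032,0],0]]'
python3 -m creep '[[[0,0,0.02],0],[[0,0,0.04],0],[[0,0,0.03],0],[[0,0,0],0],[[0,0,0],0]]'
python3 -m creep '[[[0,0,0],0],[[0,0,0],0],[[0,0,0],0],[[0,0,0],0],[[0,0,0],0]]'
python3 c.py .433 .084 .05 .046 .053 wrist w5;python3 c.py .433 .084 .05 .048 .053 scene; python3 d.py .433 .084 .025
```

```text
time: 27.77
tcp_pos: [0.6055, 0.1613, 0.1565]
tcp_rot: [-0.0, -0.167, 0.986, -0.0]
force: [0.2, -1.0, 0.1]
grip_width: 0.085
finger_force: 0.0
time: 28.18
tcp_pos: [0.6063, 0.1614, 0.285]
tcp_rot: [0.002, -0.167, 0.986, 0.0]
force: [-0.5, -0.1, 0.5]
grip_width: 0.0858
finger_force: 0.0
time: 28.6
tcp_pos: [0.6051, 0.1611, 0.2804]
tcp_rot: [-0.001, -0.167, 0.986, -0.0]
force: [0.8, -0.4, 0.1]
grip_width: 0.0853
finger_force: 0.0
n 1159 z 0.1858 enc [0.6057 0.1625] 0.0202 rect [0.6057 0.1624] [0.0397 0.0394] 37.8
n 625 z 0.1927 enc [0.605  0.1624] 0.012 rect [0.6054 0.1622] [0.0226 0.0228] 45.8
time: 29.12
tcp_pos: [0.4916, 0.1045, 0.2811]
tcp_rot: [-0.0, -0.167, 0.986, -0.0]
force: [0.0, 1.0, 0.1]
grip_width: 0.0855
finger_force: 0.0
time: 29.53
tcp_pos: [0.4922, 0.1046, 0.1911]
tcp_rot: [-0.001, -0.167, 0.986, -0.001]
force: [0.6, 0.7, 0.2]
grip_width: 0.0854
finger_force: 0.0
time: 29.95
tcp_pos: [0.4931, 0.1054, 0.1925]
tcp_rot: [0.001, -0.167, 0.986, 0.0]
force: [0.7, -0.7, 0.5]
grip_width: 0.0854
finger_force: 0.0
n 3331 z 0.0498 enc [0.435  0.0854] 0.0371 rect [0.4344 0.086 ] [0.0641 0.0439] 16.2
n 302 z 0.0508 enc [0.4339 0.0841] 0.0359 rect [0.4344 0.085 ] [0.0648 0.043 ] 17.3
tool delta [ 0.0637 -0.0004  0.1671] yaw x -160.8 tcp [0.4929 0.1052 0.1921] t 30.1 tilt [0.0006 0.0004]
```

View pics/w5.png

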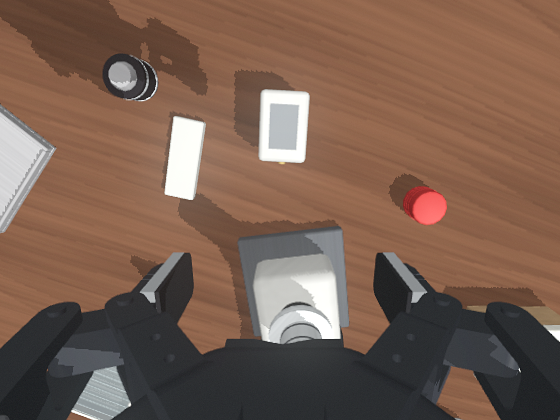

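The tube is seated at 0.1858. The camera is at (284,126), nose down with its long side near tool x, so it needs about a 3° turn.

```bash
python3 -m creep '[[[0.02,0,0],0],[[0.02,0.0005,0.0],0],[[0.0215,0.0005,0.02],0],[[0,0,0.03],3],[[0,0,0.03],0]]'
python3 -m creep '[[[0,0,0.03],0],[[0,0,0.02],0],[[0,0,0.02],0],[[0,0,0.01],0],[[0,0,0.006],0]]'
python3 -m creep '[[[0,0,0],0],[[0,0,0],0],[[0,0,0],0],[[0,0,0],0],[[0,0,0],0]]'
python3 d.py .4346 .086 .024
```

```text
time: 30.47
tcp_pos: [0.4343, 0.0861, 0.1123]
tcp_rot: [0.002, -0.14, 0.99, 0.001]
force: [0.6, 1.2, -0.3]
grip_width: 0.0858
finger_force: 0.0
time: 30.88
tcp_pos: [0.4338, 0.0855, 0.0244]
tcp_rot: [-0.001, -0.141, 0.99, -0.001]
force: [0.4, 0.3, 0.4]
grip_width: 0.0857
finger_force: 0.0
time: 31.3
tcp_pos: [0.4348, 0.0862, 0.0265]
tcp_rot: [0.001, -0.141, 0.99, 0.0]
force: [2.0, 1.3, -0.1]
grip_width: 0.0856
finger_force: 0.0
tool delta [ 0.0003 -0.0002  0.0025] yaw x -163.8 tcp [0.4348 0.0862 0.0265] t 31.3 tilt [0.0014 0.001 ]
```

```bash
python3 -m creep '[[[0,0,0],0],[[0,0,0],0],[[0,0,0],0],[[0,0,0],0],[[0,0,0],0]]' -1 60
python3 -m creep '[[[0,0,0],0],[[0,0,0],0],[[0,0,0],0],[[0,0,0],0],[[0,0,0],0]]'
python3 d.py .6057 .162 .24
```

```text
time: 31.72
tcp_pos: [0.4346, 0.086, 0.0262]
tcp_rot: [0.0, -0.141, 0.99, 0.0]
force: [-1.9, -0.2, 7.2]
grip_width: 0.0428
finger_force: 60.3
time: 32.13
tcp_pos: [0.4345, 0.086, 0.0261]
tcp_rot: [0.0, -0.141, 0.99, 0.0]
force: [-0.8, 0.2, 7.2]
grip_width: 0.0429
finger_force: 60.3
tool delta [-0.1857  0.0252 -0.2138] yaw x -163.8 tcp [0.4345 0.086  0.0261] t 32.1 tilt [0.0004 0.0001]
```

```bash
python3 -m creep '[[[0,0,-0.01],0],[[0,0,-0.03],0],[[0,0,-0.04],0],[[0,0,-0.04],0],[[0,0,-0.04],0]]'
python3 -m creep '[[[0,0,-0.03],0],[[0,0,-0.02],0],[[0,0,-0.012],0],[[0,0,0],0],[[0,0,0],0]]'
for i in 1 2; do python3 -m creep '[[[-0.0186,0.0025,0],0],[[-0.0186,0.0025,0],0],[[-0.0185,0.0025,0],0],[[-0.0185,0.0025,0],0],[[-0.0185,0.0025,0],0]]';done
python3 -m creep '[[[0,0,0],0],[[0,0,0],0],[[0,0,0],0],[[0,0,0],0],[[0,0,0],0]]'
python3 d.py .6057 .1617 .2121
python3 -c "
from h import *
f=grab_frame('scene');cv2.imwrite('pics/s3.png',cv2.resize(f['color'][150:350,250:450,::-1],None,fx=3,fy=3))"
```

```text
time: 32.55
tcp_pos: [0.4336, 0.0854, 0.1873]
tcp_rot: [-0.001, -0.141, 0.99, -0.0]
force: [0.4, -0.2, -1.4]
grip_width: 0.0426
finger_force: 61.5
time: 32.97
tcp_pos: [0.4341, 0.086, 0.2475]
tcp_rot: [0.0, -0.141, 0.99, 0.0]
force: [-0.2, -0.2, -2.0]
grip_width: 0.0429
finger_force: 61.6
time: 33.38
tcp_pos: [0.5198, 0.1237, 0.2454]
tcp_rot: [-0.002, -0.141, 0.99, -0.0]
force: [0.2, 0.2, -1.2]
grip_width: 0.0427
finger_force: 61.6
time: 33.8
tcp_pos: [0.6054, 0.1616, 0.2449]
tcp_rot: [-0.002, -0.141, 0.99, -0.001]
force: [0.6, -0.9, -2.1]
grip_width: 0.0431
finger_force: 61.6
time: 34.22
tcp_pos: [0.6049, 0.1613, 0.2476]
tcp_rot: [-0.0, -0.141, 0.99, -0.0]
force: [-0.1, 1.0, -2.1]
grip_width: 0.0428
finger_force: 61.6
tool delta [-0.0009  0.0001  0.0355] yaw x -163.8 tcp [0.6049 0.1613 0.2476] t 34.2 tilt [-0.0003 -0.    ]
```

View pics/s3.png

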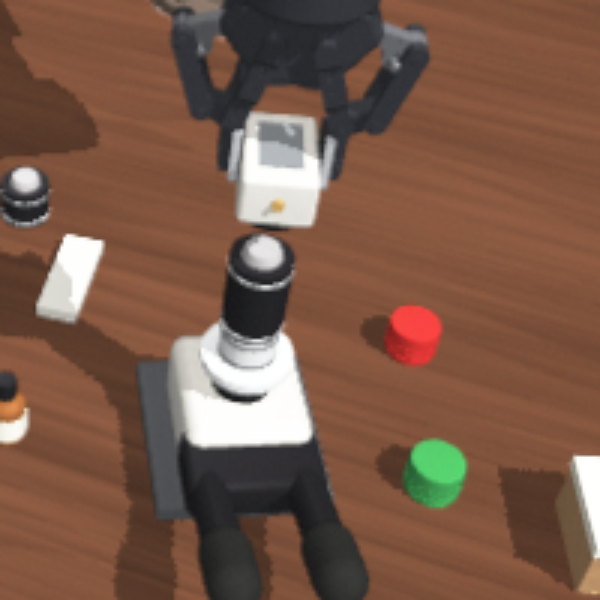

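The column stands straight (260,290), with the camera level above it (278,170). I'm lowering it.

```bash
python3 -m creep '[[[-0.0008,0,0.008],0],[[0,0,0.01],0],[[0,0,0.008],0],[[0,0,0.003],0],[[0,0,0],0]]' 
python3 -m creep '[[[0,0,0.002],0],[[0,0,0.001],0],[[0,0,0.001],0],[[0,0,0],0],[[0,0,0],0]]'
python3 -m creep '[[[0,0,0.001],0],[[0,0,0],0],[[0,0,0],0],[[0,0,0],0],[[0,0,0],0]]'
python3 d.py .6057 .1617 .2121
```

```text
time: 34.68
tcp_pos: [0.6055, 0.1614, 0.217]
tcp_rot: [-0.001, -0.141, 0.99, -0.0]
force: [0.9, 0.4, -1.6]
grip_width: 0.0427
finger_force: 61.6
time: 35.1
tcp_pos: [0.6063, 0.1619, 0.2149]
tcp_rot: [0.0, -0.141, 0.99, 0.0]
force: [0.3, 0.6, -1.9]
grip_width: 0.0431
finger_force: 61.6
time: 35.52
tcp_pos: [0.6062, 0.1618, 0.2138]
tcp_rot: [0.0, -0.141, 0.99, 0.0]
force: [0.6, 0.5, -1.5]
grip_width: 0.043
finger_force: 61.6
tool delta [0.0006 0.     0.0017] yaw x -163.8 tcp [0.6062 0.1618 0.2138] t 35.5 tilt [0.0001 0.    ]
```

```bash
python3 -m creep '[[[0.0004,0,0.001],0],[[0,0,0.0006],0],[[0,0,0],0],[[0,0,0],0],[[0,0,0],0]]' 
python3 -m creep '[[[0,0,0.0005],0],[[0,0,0],0],[[0,0,0],0],[[0,0,0],0],[[0,0,0],0]]'
python3 -m creep '[[[0,0,0.0004],0],[[0,0,0],0],[[0,0,0],0],[[0,0,0],0],[[0,0,0],0]]'
```

```text
time: 35.93
tcp_pos: [0.6059, 0.1617, 0.2123]
tcp_rot: [0.0, -0.141, 0.99, 0.0]
force: [-0.9, 0.7, -0.7]
grip_width: 0.043
finger_force: 61.7
time: 36.35
tcp_pos: [0.6061, 0.1618, 0.2122]
tcp_rot: [0.0, -0.141, 0.99, 0.0]
force: [-2.2, -0.3, 5.3]
grip_width: 0.0428
finger_force: 62.4
time: 36.77
tcp_pos: [0.6062, 0.1618, 0.2122]
tcp_rot: [0.001, -0.141, 0.99, 0.0]
force: [-1.9, 0.6, 7.6]
grip_width: 0.0428
finger_force: 62.9
```

```bash
python3 -m creep '[[[0,0,0],0],[[0,0,0],0],[[0,0,0],0],[[0,0,0],0],[[0,0,0],0]]' 1 60
python3 -m creep '[[[0,0,-0.015],0],[[0,0,-0.03],0],[[0,0,-0.03],0],[[0,0,-0.03],0],[[0,0,-0.02],0]]' 
python3 -m creep '[[[0,0,0],0],[[0,0,0],0],[[0,0,0],0],[[0,0,0],0],[[0,0,0],0]]'
python3 c.py .606 .1615 .05 .23 .242; python3 c.py .606 .1615 .05 .23 .242 scene s4
```

```text
time: 37.18
tcp_pos: [0.6058, 0.1616, 0.2109]
tcp_rot: [-0.0, -0.141, 0.99, -0.0]
force: [-0.3, -0.1, 0.1]
grip_width: 0.0851
finger_force: 0.0
time: 37.6
tcp_pos: [0.6064, 0.1617, 0.3394]
tcp_rot: [0.001, -0.141, 0.99, 0.0]
force: [1.2, -0.0, -0.0]
grip_width: 0.0853
finger_force: 0.0
time: 38.02
tcp_pos: [0.6055, 0.1616, 0.3349]
tcp_rot: [-0.001, -0.141, 0.99, -0.0]
force: [-0.0, 0.3, -0.6]
grip_width: 0.0852
finger_force: 0.0
n 3914 z 0.2359 enc [0.6056 0.1623] 0.0368 rect [0.6056 0.1627] [0.0633 0.044 ] 15.9
n 647 z 0.2364 enc [0.6057 0.1607] 0.0367 rect [0.6047 0.1615] [0.0665 0.0434] 16.7
```

View pics/s4.png

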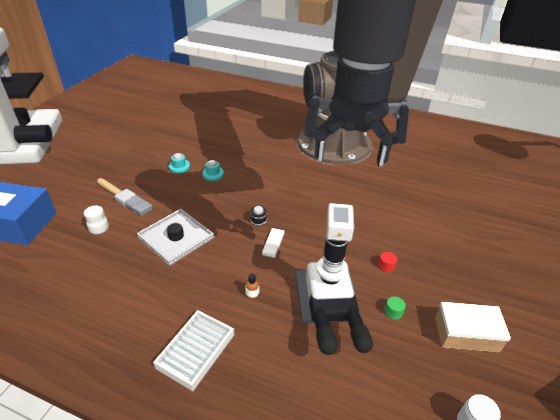

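The full column is standing: the camera top measures 0.236 as expected (340,220). The cap is in the tray (175,232), and the oil bottle (252,287) and short tube (259,214) haven't moved.

```bash
python3 -c "
from cell import workorder; print(workorder.job_done())"
```

```text
the job is handed in; nothing more can be done
None
```

The job is done and handed in at about 38 s: the dust cap stands in the tray, and the adapter, long tube and camera are stacked and seated on the port.

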